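# Close up the counter-top showcase

### The job

Close up the showcase for the night: push both of its open drawers fully home and swing its raised glass lid all the way down, in whichever order you like. Do it with the fingertips only, grasping and lifting nothing; ease the lid down without slamming it, never raise it or pull a drawer further out, and leave the tins, the mug and the book standing where they are.

Things in the scene. Friction and masses are not known exactly. Their poses are not given: they have to be found in the camera images.
- showcase: Wooden collector's case fixed to the counter, 200 mm deep (x), 320 wide (y), 100 high without the lid. Origin: centre of its underside, on the counter; x points from drawer side to hinge side, y left, z up. Two drawers side by side low in its -x face; the glazed lid covers the top. Turned by up to 0.25 rad.
- drawer_left (a joint): How far the left drawer (+y half of the showcase) stands out, m: 0 is shut, grows as it comes out towards the case's -x; starts 0.03 to 0.07, stop at 0.13. Slides with about 1.5 N friction plus light damping (6 N s/m) and stays where it is left.
- drawer_right (a joint): The same for the right drawer (-y half).
- drawer_left_front (a point): Centre of the left drawer's flat dark front, on its outer (-x) surface; moves with the drawer. The front is 152 mm wide (case y), its edges 9 and 55 mm above the counter, 12 mm thick; shut, this point is at case x -0.112, y 0.079, z 0.032. A brass knob, 16 mm diameter, stands 18 mm out here; the rest is flat.
- drawer_right_front (a point): The same for the right drawer; when shut at case x = -0.112, y = -0.079, z = 0.032.
- lid (a joint): Lid angle, rad: 0 is shut (lying flat on the case), grows as the lid opens upward; starts 0.7 to 1.1, stop at 1.4. Stiff friction hinge (0.65 N m; lid 0.42 kg): the lid stays where it is left at any angle and takes about 1 to 4 N at the front rail to push down; it does not spring back.
- lid_hinge (a point): Middle of the lid's hinge line, at case x = 0.1, y = 0, z = 0.1, on the upper far (+x) edge of the case; the hinge line runs along case y.
- lid_rail (a point): Middle of the lid's 35 mm wide wooden front rail, on its upper surface; moves with the lid. Lid: 320 mm wide, 200 mm from hinge to free edge, 14 mm thick, a clear pane in a wood frame. This point is 182.5 mm from the hinge line along the lid, 14 mm over its lower surface (which holds the hinge line). Shut: case x -0.0825, y 0, z 0.114. Axes: x to the hinge, z out of the upper surface.
- red_tin: Loose red tin, 66 mm diameter, 95 mm high, standing beside the showcase; origin at the centre of its underside.
- green_tin: Loose green tin, 64 mm diameter, 85 mm high, standing beside the showcase; origin at the centre of its underside.
- mug: Loose blue mug, 76 mm diameter, 90 mm high, with a handle on its +y side, standing beside the showcase; origin at the centre of its underside.
- book: Loose red book lying flat, 120 by 170 by 30 mm, beside the showcase; origin at the centre of its underside.
Things that resemble listed ones, but are neither listed nor needed, are in the scene too. What is shaped like the green_tin but purple is not meant. Leave any brown look-alike of the red_tin alone.

How it is judged:
By the outcome, as a careful person would: the job done as asked, in the order asked, and still so for the second after the job is handed in, with the robot touching nothing.
It also fails if it takes over 59 s, if anything falls off the work surface, if the arm or the gripper's body presses on something with over 40 N, if the wrist force passes 120 N, or if a joint passes its speed limit or range.

### The arm

A 6-joint arm with a two-finger parallel gripper is mounted at the origin on the work surface. World frame = base frame: x ahead of the robot, y to its left, z up, the work surface at z = 0. Lengths are in mm, angles in rad, forces in N, time in s.
With the tool pointing down it reaches from about 350 to 875 mm from the base axis. Payload 4.2 kg.
Tool frame: the origin (TCP) lies midway between the tips of the shut fingers; the grasp point (between the pads) lies 19 mm behind it; z points along the fingers, y is the line along which they close (so a half turn about z gives the same grasp; the last joint's range is limited). The gripper opens to 85 mm and grips with 20 to 120 N. Pads are 22 mm wide; open, the fingers measure 114 mm over their backs; the gripper's body (76 mm by 85 mm) begins 54 mm behind the grasp point. The pads swing forward as they close: fully open they stand 13 mm farther back than shut.
Start: joints at [-1.064, 0.385, 0.008, 0, -1.194, -0.259], TCP at [153.312, -605.883, 231.312] pointing down, gripper open.
Joint ranges: [-3.14, 3.14], [-1.21, 2.06], [-1.07, 1.41], [-3.16, 2.05], [-2.99, -0.16], [-3.1, 3.1]. Speed limits (rad/s): [2.79, 2.79, 3.14, 3.14, 3.14, 3.14].

### API

Orientations are given as a unit quaternion [x, y, z, w].
In Python, from bench import arm gives the robot as it stands.
- The arm moves only by the tool send_rows, never from a script. Its argument "targets" is a list of rows, each an object of numbers: "gripper": the gripper command: -1 is fully open, 1 is shut, values between are in proportion; "x", "y", "z": the shift along the tool's x, y, z in cm; "ax", "ay", "az": the turn, a rotation vector about the tool's x, y, z in degrees. A call has 1 to 5 rows; each row shifts and turns the commanded pose from where the row before left it, along the tool's axes as they then stand; what a row does not reach is not made up. A row lasts 1/12 s, in which the tool goes at most 41.7 mm and 7.16 degrees, less where a joint would pass 70% of its speed; a pose out of reach is approached as far as the arm can. A call is refused whole if a number of a shift passes 4.17 or a number of a turn 7.16, either way. A call with a gripper value outside its range is refused whole. The fingers move at their own pace and stop on an object; the grip force is fixed at half the most. Time passes only in rows, so rows that do not move let the fingers close. It gives the time, the measured TCP pose, the force, the opening and the grip force at its end, in the units of the state.
- arm.read_state(): the state, without advancing time (a new reading comes with each control period).
- arm.get_image(name): name is "side" or "top"; returns (picture, depth): 400x640x3 uint8, red, green, blue; 400x640 float32, mm along the optical axis (not along the pixel's ray), 0 where there is no reading.
- arm.camera_model(name): a dict with "fx", "fy", "cx", "cy" (pixels), "distortion" ([k1, k2, p1, p2, k3] as OpenCV has them; the pictures are not rectified), "cam_to_world" (4x4, takes a point from camera to world coordinates). Camera axes: x right, y down, z forward; pixel columns grow to the right and rows downward; lengths in mm; the calibration is good to about 2 mm. A picture is of the moment at which its call begins. camera_model takes no time and is no camera call.
- arm.job_done(): hands the job in; it is judged then, once.
Trained networks look in the newest picture that a camera, given by its name, has taken for a name from the list of things; names that differ only in an ending like _2 or _b are one class to them, and where a whole thing is asked for, a point or a joint stands for the part that bears it (a point fixed in the world has none). Each returns a list of dicts, best first, with "score" (0 to 1); they miss things now and then, are a little off and sometimes report something else, mostly with a low value. They report only what shows in the picture. A call takes as long as a camera call. They do not tell look-alikes from the thing itself.
- arm.boxes_of(camera, thing): "rect" ([left, top, width, height] in pixels, round what is visible of it).
The state is a dict: "clock": time; "joints": joint angles; "joint_vel": joint speeds; "joint_efforts": joint torques, N m; "position": TCP position; "ee_rot": TCP orientation; "contact_force": force on the tool from outside, world axes, zero at the start; "wrist_torque": the same for the moment, N m; "gripper_width": finger opening in mm; "grasp_force": force on a finger pad.
Only numpy, scipy, OpenCV 4.12 (cv2) and the standard library are available. Lean on these libraries where they do the work, as an engineer would, in place of code of your own. Each camera call takes 0.05 s, during which the arm holds its last target. There are 200 camera calls.

## Working session

There is one attempt and no reset: what is moved stays moved. The work goes in short steps, Python scripts to look and compute and a tool call to move; the robot and the scene stay as the last step left them, time stands still between calls to the robot, and variables do not carry over. Pictures are saved under pics/ and viewed, at most 10 in all, crops included, and the job is handed in when it is done.

Besides the shell and the picture viewer there is one more tool, called after ">>>" by a JSON object that holds its "name" and its "arguments", one argument or row to a line. send_rows: Moves the arm, as the interface text tells. Its arguments: {"type":"object","properties":{"targets":{"type":"array"}},"required":["targets"]}

```bash
mkdir -p pics; cat > h.py <<'E'
from bench import arm
import numpy as np, cv2
def cloud(name):
    im,d=arm.get_image(name); m=arm.camera_model(name)
    K=np.array([[m['fx'],0,m['cx']],[0,m['fy'],m['cy']],[0,0,1]]); D=np.array(m['distortion'])
    v,u=np.mgrid[0:400,0:640]
    p=cv2.undistortPoints(np.stack([u,v],-1).reshape(-1,1,2).astype(float),K,D).reshape(400,640,2)
    P=np.dstack([p*d[...,None],d]); T=np.array(m['cam_to_world'])
    W=P@T[:3,:3].T+T[:3,3]; W[d==0]=np.nan
    return im,W
def project(name,X):
    m=arm.camera_model(name);T=np.linalg.inv(np.array(m['cam_to_world']))
    K=np.array([[m['fx'],0,m['cx']],[0,m['fy'],m['cy']],[0,0,1]])
    return cv2.projectPoints(np.array(X,float).reshape(-1,1,3),cv2.Rodrigues(T[:3,:3])[0],T[:3,3],K,np.array(m['distortion']))[0].reshape(-1,2)
E
python3 - <<'E'
from h import *
for n in('side','top'):
    im,W=cloud(n); cv2.imwrite(f'pics/{n}0.png',im[...,::-1]); np.save(f'{n}.npy',W); np.save(f'{n}im.npy',im)
    print(n,np.round(np.array(arm.camera_model(n)['cam_to_world']),2).tolist())
    for t in('showcase','drawer_left_front','drawer_right_front','lid_rail','red_tin','green_tin','mug','book'):
        print(t,[(np.round(b['rect']).tolist(),round(b['score'],2)) for b in arm.boxes_of(n,t)][:3])
s=arm.read_state();print(s)
E
```

```text
side [[-0.81, -0.39, 0.43, -37.14], [-0.58, 0.52, -0.62, 842.45], [0.02, -0.76, -0.65, 967.68], [0.0, 0.0, 0.0, 1.0]]
showcase [([232.0, 118.0, 134.0, 153.0], 0.87)]
drawer_left_front [([293.0, 221.0, 53.0, 50.0], 0.7), ([378.0, 169.0, 18.0, 29.0], 0.35)]
drawer_right_front [([325.0, 199.0, 43.0, 31.0], 0.56)]
lid_rail [([232.0, 120.0, 98.0, 87.0], 0.78), ([267.0, 264.0, 24.0, 39.0], 0.44)]
red_tin []
green_tin [([300.0, 283.0, 26.0, 42.0], 0.75), ([268.0, 261.0, 22.0, 43.0], 0.56)]
mug [([226.0, 242.0, 31.0, 44.0], 0.94), ([375.0, 165.0, 20.0, 35.0], 0.62), ([269.0, 265.0, 21.0, 39.0], 0.44)]
book [([332.0, 154.0, 40.0, 38.0], 0.7)]
top [[-0.01, -0.99, 0.14, 365.11], [-1.0, 0.01, 0.01, 3.96], [-0.01, -0.14, -0.99, 1352.3], [0.0, 0.0, 0.0, 1.0]]
showcase [([243.0, 135.0, 139.0, 118.0], 0.76)]
drawer_left_front [([252.0, 218.0, 58.0, 32.0], 0.74)]
drawer_right_front [([316.0, 216.0, 51.0, 25.0], 0.85)]
lid_rail [([238.0, 137.0, 142.0, 28.0], 0.67)]
red_tin [([440.0, 242.0, 32.0, 25.0], 0.93), ([399.0, 219.0, 26.0, 28.0], 0.81), ([241.0, 134.0, 139.0, 116.0], 0.56)]
green_tin [([202.0,
[... 165 characters left out ...]
nts': array([-1.06438166e+00,  3.84707404e-01,  7.91420720e-03, -2.27339830e-05,
       -1.19399688e+00, -2.58611934e-01]), 'joint_vel': array([-0.00133912, -0.00045248, -0.00109527, -0.00036638, -0.00042778,
        0.00085431]), 'joint_efforts': array([ 9.50693029e-04, -3.92076552e+01,  1.88623059e+01,  4.19065297e+00,
       -2.69198790e-04,  1.17266516e-06]), 'position': array([ 153.33174555, -605.88323487,  231.30979732]), 'ee_rot': array([-1.23580449e-01,  9.92334557e-01,  1.04458920e-06,  1.09726815e-05]), 'contact_force': array([-0.08613928,  0.93136825,  0.48280038]), 'wrist_torque': array([0.04025044, 0.05287974, 0.00113997]), 'grasp_force': 0.0, 'gripper_width': 85.49888219070647}
```

View pics/side0.png

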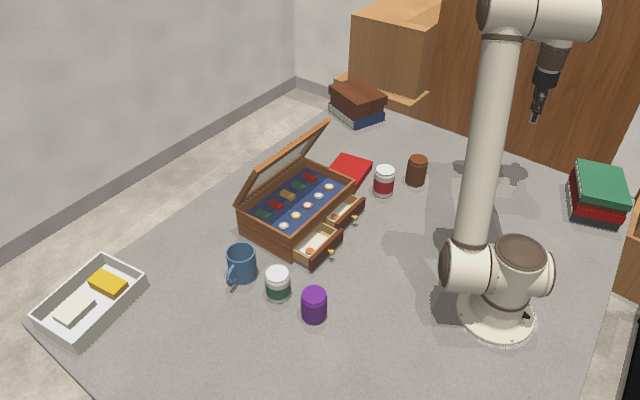

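View pics/top0.png

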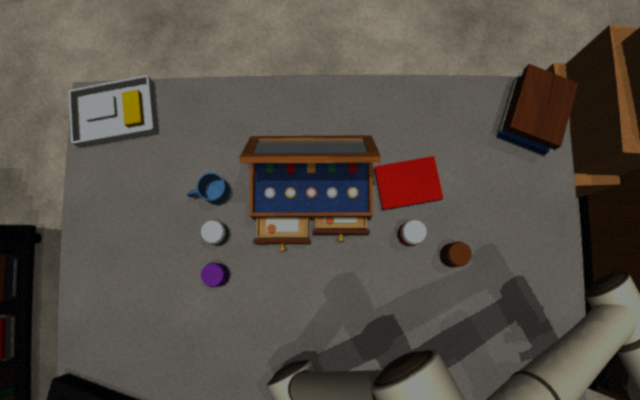

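The side view shows the case at (232-366,118-271) with its lid up and both drawers out. In the top view the left knob is at (282,247), the right at (340,238) and the lid rail at about y=157. Look-alikes: the white/green-band tin at (213,232) is the real one and purple (214,275) is not. The white/red tin at (413,232) is real and brown (456,254) is not. None of these needs to be touched.

```bash
python3 - <<'E'
import numpy as np,cv2
W=np.load('top.npy');im=np.load('topim.npy')
for n,(u,v) in dict(rimL=(252,215),rimM=(311,215),rimR=(370,215),fl=(282,241),fl0=(257,241),fl1=(308,241),fr0=(317,234),fr1=(365,232),fr=(341,234),knL=(282,247),knR=(340,238),railL=(246,157),railM=(311,157),railR=(374,157),edgeM=(311,161)).items():
    print(n,np.round(W[v,u],1))
X=W[130:255,235:385].reshape(-1,3);X=X[~np.isnan(X[:,0])]
a=X[(X[:,2]>95)&(X[:,2]<106)]
print(len(a),cv2.minAreaRect(a[:,:2].astype(np.float32)))
for z0,z1 in((48,60),):
    b=X[(X[:,2]>z0)&(X[:,2]<z1)&(X[:,0]<420)]
    print(len(b),b.min(0),b.max(0))
S=np.load('side.npy')
Y=S[110:275,225:375].reshape(-1,3)
Y=Y[~np.isnan(Y[:,0])]; a=Y[(Y[:,2]>96)&(Y[:,2]<104)]; print('side rim',len(a),cv2.minAreaRect(a[:,:2].astype(np.float32)))
# lid plane
l=X[(X[:,2]>130)]; c=l.mean(0); print('lid pts',len(l),l.min(0),l.max(0))
A=np.c_[l[:,:2],np.ones(len(l))]
for n,Q in(('top',X),('side',Y)):
    l=Q[Q[:,2]>150];c=l.mean(0);u,s,vt=np.linalg.svd(l-c);print(n,len(l),c,s/np.sqrt(len(l)),vt[0],vt[2],l.max(0),l.min(0))
E
python3 - <<'E'
import cv2
a=cv2.imread('pics/top0.png')[120:290,180:460];b=cv2.imread('pics/side0.png')[110:330,215:435]
cv2.imwrite('pics/c.png',cv2.resize(a,None,fx=2.8,fy=2.8,interpolation=2))
E
```

```text
rimL [520.6 172.1 100.5]
rimM [520.1  19.5  96.3]
rimR [ 519.  -133.1   96.4]
fl [456.4  97.7  51.4]
fl0 [456.4 163.9  56.4]
fl1 [455.9  28.4  54.1]
fr0 [474.1   4.4  56.6]
fr1 [ 478.2 -122.9   60.2]
fr [474.2 -59.7  50. ]
knL [441.2  98.5  39.2]
knR [464.2 -57.3  40.9]
railL [630.6 163.5 278.8]
railM [627.9  16.5 283.6]
railR [ 629.2 -125.9  274.8]
edgeM [620.7  16.6 275.4]
721 ((621.715576171875, 20.173919677734375), (320.844482421875, 212.3219451904297), 89.0255126953125)Traceback (most recent call last):
  File "<stdin>", line 10, in <module>
    return umr_minimum(a, axis, None, out, keepdims, initial, where)
ValueError: zero-size array to reduction operation minimum which has no identity
```

View pics/c.png

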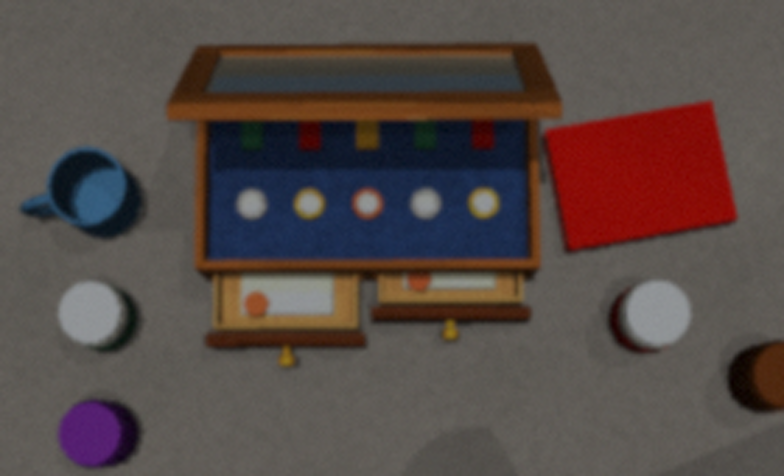

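Case: centre about (618,19), yaw about 0. The left front's outer face is at x≈450 (knob y≈98) and the right's at x≈470 (knob y≈-60). Lid is at about 1.05 rad. I'll push the drawers first, inboard of the knobs, with shut fingers and the TCP at z≈40 so the gripper body clears the rim.

>>> {"name": "send_rows", "arguments": {
  "targets": [
    {"gripper": 1,"az": 7.1},
    {"gripper": 1,"az": 7.1},
    {"gripper": 1,"x": -3.0,"y": 3.0},
    {"gripper": 1,"x": -3.0,"y": 3.0},
    {"gripper": 1,"x": -3.0,"y": 3.0}
  ]
}}

```text
$.targets[0]: bad value
```

>>> {"name": "send_rows", "arguments": {
  "targets": [
    {"gripper": 1,"x": -3.0,"y": 3.0},
    {"gripper": 1,"x": -3.0,"y": 3.0},
    {"gripper": 1,"x": -3.0,"y": 3.0},
    {"gripper": 1,"x": -3.0,"y": 3.0},
    {"gripper": 1,"x": -3.0,"y": 3.0}
  ]
}}

```text
$.targets[0]: bad value
```

>>> {"name": "send_rows", "arguments": {
  "targets": [
    {"gripper": 1,"y": 4},
    {"gripper": 1,"y": 4},
    {"gripper": 1,"y": 4},
    {"gripper": 1,"y": 4},
    {"gripper": 1,"y": 4}
  ]
}}

```text
$.targets[0]: bad value
```

>>> {"name": "send_rows", "arguments": {
  "targets": [
    {"gripper": 1,"y": 4},
    {"gripper": 1,"y": 4},
    {"gripper": 1,"y": 4},
    {"gripper": 1,"y": 4},
    {"gripper": 1,"y": 4}
  ]
}}

```text
$.targets[0]: bad value
```

>>> {"name": "send_rows", "arguments": {
  "targets": [
    {"gripper": 1,"x": 0,"y": 0,"z": 0,"ax": 0,"ay": 0,"az": 7.1},
    {"gripper": 1,"x": 0,"y": 0,"z": 0,"ax": 0,"ay": 0,"az": 7.1},
    {"gripper": 1,"x": -3,"y": 3,"z": 0,"ax": 0,"ay": 0,"az": 0},
    {"gripper": 1,"x": -3,"y": 3,"z": 0,"ax": 0,"ay": 0,"az": 0},
    {"gripper": 1,"x": -3,"y": 3,"z": 0,"ax": 0,"ay": 0,"az": 0}
  ]
}}

```text
clock: 1.32
position: [242.0, -516.7, 231.0]
ee_rot: [0.001, 1.0, 0.0, -0.0]
contact_force: [0.3, -1.0, 0.5]
gripper_width: 25.6
grasp_force: 0.0
```

>>> {"name": "send_rows", "arguments": {
  "targets": [
    {"gripper": 1,"x": -2.9,"y": 2.9,"z": 0,"ax": 0,"ay": 0,"az": 0},
    {"gripper": 1,"x": -2.9,"y": 2.9,"z": 0,"ax": 0,"ay": 0,"az": 0},
    {"gripper": 1,"x": -2.9,"y": 2.9,"z": 0,"ax": 0,"ay": 0,"az": 0},
    {"gripper": 1,"x": -2.9,"y": 2.9,"z": 0,"ax": 0,"ay": 0,"az": 0},
    {"gripper": 1,"x": -2.9,"y": 2.9,"z": 0,"ax": 0,"ay": 0,"az": 0}
  ]
}}

```text
clock: 1.73
position: [387.8, -370.9, 231.7]
ee_rot: [-0.0, 1.0, -0.0, 0.0]
contact_force: [0.7, -0.6, 0.1]
gripper_width: 0.1
grasp_force: 0.0
```

>>> {"name": "send_rows", "arguments": {
  "targets": [
    {"gripper": 1,"x": 0,"y": 4,"z": 0,"ax": 0,"ay": 0,"az": 0},
    {"gripper": 1,"x": 0,"y": 4,"z": 0,"ax": 0,"ay": 0,"az": 0},
    {"gripper": 1,"x": 0,"y": 4,"z": 0,"ax": 0,"ay": 0,"az": 0},
    {"gripper": 1,"x": 0,"y": 4,"z": 0,"ax": 0,"ay": 0,"az": 0},
    {"gripper": 1,"x": 0,"y": 4,"z": 0,"ax": 0,"ay": 0,"az": 0}
  ]
}}

```text
clock: 2.15
position: [386.4, -170.8, 231.5]
ee_rot: [0.0, 1.0, -0.0, 0.0]
contact_force: [2.0, -0.1, 0.9]
gripper_width: -0.3
grasp_force: 0.0
```

>>> {"name": "send_rows", "arguments": {
  "targets": [
    {"gripper": 1,"x": 0,"y": 4,"z": 0,"ax": 0,"ay": 0,"az": 0},
    {"gripper": 1,"x": 0,"y": 4,"z": 0,"ax": 0,"ay": 0,"az": 0},
    {"gripper": 1,"x": 0,"y": 4,"z": 0,"ax": 0,"ay": 0,"az": 0},
    {"gripper": 1,"x": 0,"y": 4,"z": 0,"ax": 0,"ay": 0,"az": 0},
    {"gripper": 1,"x": 0,"y": 4,"z": 0,"ax": 0,"ay": 0,"az": 0}
  ]
}}

```text
clock: 2.57
position: [386.2, 29.4, 231.9]
ee_rot: [-0.0, 1.0, 0.0, 0.001]
contact_force: [0.9, 0.3, 0.3]
gripper_width: -0.2
grasp_force: 0.0
```

>>> {"name": "send_rows", "arguments": {
  "targets": [
    {"gripper": 1,"x": -1.2,"y": 3,"z": 0,"ax": 0,"ay": 0,"az": 0},
    {"gripper": 1,"x": -1.2,"y": 0,"z": 4,"ax": 0,"ay": 0,"az": 0},
    {"gripper": 1,"x": 0,"y": 0,"z": 4,"ax": 0,"ay": 0,"az": 0},
    {"gripper": 1,"x": 0,"y": 0,"z": 4,"ax": 0,"ay": 0,"az": 0},
    {"gripper": 1,"x": 0,"y": 0,"z": 4,"ax": 0,"ay": 0,"az": 0}
  ]
}}

```text
clock: 2.98
position: [411.1, 58.1, 70.5]
ee_rot: [-0.0, 1.0, 0.001, 0.001]
contact_force: [1.1, 0.2, -1.1]
gripper_width: 0.2
grasp_force: 0.0
```

>>> {"name": "send_rows", "arguments": {
  "targets": [
    {"gripper": 1,"x": 0,"y": 0,"z": 3.1,"ax": 0,"ay": 0,"az": 0},
    {"gripper": 1,"x": 0,"y": 0,"z": 0,"ax": 0,"ay": 0,"az": 0}
  ]
}}

```text
clock: 3.15
position: [406.8, 55.5, 35.7]
ee_rot: [0.001, 1.0, -0.003, -0.006]
contact_force: [-1.4, -0.4, 0.1]
gripper_width: 0.1
grasp_force: 0.0
```

```bash
python3 - <<'E'
from h import *
im,W=cloud('side'); cv2.imwrite('pics/s1.png',cv2.resize(im[150:300,200:400,::-1],None,fx=4,fy=4,interpolation=2))
s=arm.read_state();print(s['position'],s['contact_force'],s['clock'])
E
```

```text
[408.94817636  56.44953033  38.43407299] [ 0.84878249 -0.75285039  0.26701557] 3.2
```

View pics/s1.png

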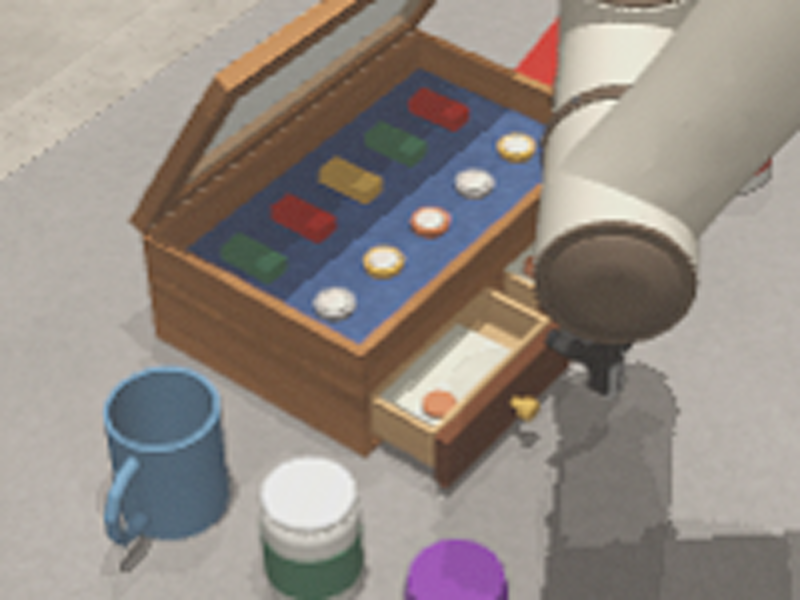

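Fingers are in front of the left drawer, right of its knob (crop (525,405)) with clear space. Pushing.

>>> {"name": "send_rows", "arguments": {
  "targets": [
    {"gripper": 1,"x": -1,"y": 0.3,"z": -0.2,"ax": 0,"ay": 0,"az": 0},
    {"gripper": 1,"x": -1,"y": 0,"z": 0,"ax": 0,"ay": 0,"az": 0},
    {"gripper": 1,"x": -1,"y": 0,"z": 0,"ax": 0,"ay": 0,"az": 0},
    {"gripper": 1,"x": -0.5,"y": 0,"z": 0,"ax": 0,"ay": 0,"az": 0},
    {"gripper": 1,"x": -0.5,"y": 0,"z": 0,"ax": 0,"ay": 0,"az": 0}
  ]
}}

```text
clock: 3.62
position: [451.6, 60.5, 43.5]
ee_rot: [0.0, 1.0, 0.0, 0.001]
contact_force: [-1.4, 1.7, 1.7]
gripper_width: 0.1
grasp_force: 0.9
```

>>> {"name": "send_rows", "arguments": {
  "targets": [
    {"gripper": 1,"x": -0.7,"y": 0,"z": 0,"ax": 0,"ay": 0,"az": 0},
    {"gripper": 1,"x": -0.7,"y": 0,"z": 0,"ax": 0,"ay": 0,"az": 0},
    {"gripper": 1,"x": -0.7,"y": 0,"z": 0,"ax": 0,"ay": 0,"az": 0},
    {"gripper": 1,"x": -0.7,"y": 0,"z": 0,"ax": 0,"ay": 0,"az": 0},
    {"gripper": 1,"x": -0.7,"y": 0,"z": 0,"ax": 0,"ay": 0,"az": 0}
  ]
}}

```text
clock: 4.03
position: [486.1, 60.2, 42.3]
ee_rot: [0.0, 1.0, -0.0, -0.0]
contact_force: [-2.9, -0.2, 1.8]
gripper_width: 0.0
grasp_force: 1.0
```

>>> {"name": "send_rows", "arguments": {
  "targets": [
    {"gripper": 1,"x": -0.2,"y": 0,"z": 0,"ax": 0,"ay": 0,"az": 0},
    {"gripper": 1,"x": -0.2,"y": 0,"z": 0,"ax": 0,"ay": 0,"az": 0},
    {"gripper": 1,"x": -0.2,"y": 0,"z": 0,"ax": 0,"ay": 0,"az": 0},
    {"gripper": 1,"x": -0.2,"y": 0,"z": 0,"ax": 0,"ay": 0,"az": 0}
  ]
}}

```text
clock: 4.37
position: [493.6, 60.5, 42.3]
ee_rot: [0.0, 1.0, -0.0, -0.0]
contact_force: [-0.8, 0.1, -0.1]
gripper_width: -0.3
grasp_force: 0.8
```

>>> {"name": "send_rows", "arguments": {
  "targets": [
    {"gripper": 1,"x": -0.2,"y": 0,"z": 0,"ax": 0,"ay": 0,"az": 0},
    {"gripper": 1,"x": -0.2,"y": 0,"z": 0,"ax": 0,"ay": 0,"az": 0}
  ]
}}

```text
clock: 4.53
position: [497.5, 60.5, 42.3]
ee_rot: [0.0, 1.0, -0.0, -0.0]
contact_force: [-0.9, 0.2, -1.0]
gripper_width: -0.4
grasp_force: 0.8
```

>>> {"name": "send_rows", "arguments": {
  "targets": [
    {"gripper": 1,"x": -0.2,"y": 0,"z": 0,"ax": 0,"ay": 0,"az": 0},
    {"gripper": 1,"x": 0,"y": 0,"z": 0,"ax": 0,"ay": 0,"az": 0}
  ]
}}

```text
clock: 4.7
position: [498.2, 60.3, 42.1]
ee_rot: [0.0, 1.0, -0.0, -0.002]
contact_force: [-5.2, 2.0, 1.5]
gripper_width: 0.1
grasp_force: 2.5
```

>>> {"name": "send_rows", "arguments": {
  "targets": [
    {"gripper": 1,"x": -0.2,"y": 0,"z": 0,"ax": 0,"ay": 0,"az": 0},
    {"gripper": 1,"x": -0.2,"y": 0,"z": 0,"ax": 0,"ay": 0,"az": 0},
    {"gripper": 1,"x": 0,"y": 0,"z": 0,"ax": 0,"ay": 0,"az": 0}
  ]
}}

```text
clock: 4.95
position: [498.3, 59.6, 41.7]
ee_rot: [0.001, 1.0, -0.001, -0.006]
contact_force: [-13.3, 5.3, 8.5]
gripper_width: 0.1
grasp_force: 7.0
```

>>> {"name": "send_rows", "arguments": {
  "targets": [
    {"gripper": 1,"x": 2.5,"y": 0,"z": 0,"ax": 0,"ay": 0,"az": 0},
    {"gripper": 1,"x": 3,"y": 0,"z": 0,"ax": 0,"ay": 0,"az": 0},
    {"gripper": 1,"x": 2,"y": -2,"z": 0,"ax": 0,"ay": 0,"az": 0},
    {"gripper": 1,"x": 0,"y": -3.2,"z": 0,"ax": 0,"ay": 0,"az": 0},
    {"gripper": 1,"x": 0,"y": -3,"z": 0,"ax": 0,"ay": 0,"az": 0}
  ]
}}

```text
clock: 5.37
position: [428.7, -21.6, 43.0]
ee_rot: [-0.002, 1.0, 0.0, 0.001]
contact_force: [1.3, 0.3, 0.3]
gripper_width: 0.2
grasp_force: 0.0
```

>>> {"name": "send_rows", "arguments": {
  "targets": [
    {"gripper": 1,"x": -1,"y": 0,"z": 0,"ax": 0,"ay": 0,"az": 0},
    {"gripper": 1,"x": -1,"y": 0,"z": 0,"ax": 0,"ay": 0,"az": 0},
    {"gripper": 1,"x": -0.7,"y": 0,"z": 0,"ax": 0,"ay": 0,"az": 0},
    {"gripper": 1,"x": -0.7,"y": 0,"z": 0,"ax": 0,"ay": 0,"az": 0},
    {"gripper": 1,"x": -0.7,"y": 0,"z": 0,"ax": 0,"ay": 0,"az": 0}
  ]
}}

```text
clock: 5.78
position: [470.3, -20.9, 42.3]
ee_rot: [-0.0, 1.0, -0.0, -0.0]
contact_force: [-1.4, 1.0, 1.8]
gripper_width: -0.0
grasp_force: 1.0
```

>>> {"name": "send_rows", "arguments": {
  "targets": [
    {"gripper": 1,"x": -0.6,"y": 0,"z": 0,"ax": 0,"ay": 0,"az": 0},
    {"gripper": 1,"x": -0.5,"y": 0,"z": 0,"ax": 0,"ay": 0,"az": 0},
    {"gripper": 1,"x": -0.5,"y": 0,"z": 0,"ax": 0,"ay": 0,"az": 0},
    {"gripper": 1,"x": -0.4,"y": 0,"z": 0,"ax": 0,"ay": 0,"az": 0},
    {"gripper": 1,"x": -0.3,"y": 0,"z": 0,"ax": 0,"ay": 0,"az": 0}
  ]
}}

```text
clock: 6.2
position: [492.9, -21.3, 42.2]
ee_rot: [-0.0, 1.0, 0.0, -0.0]
contact_force: [-1.8, 0.8, -0.5]
gripper_width: 0.1
grasp_force: 0.8
```

>>> {"name": "send_rows", "arguments": {
  "targets": [
    {"gripper": 1,"x": -0.2,"y": 0,"z": 0,"ax": 0,"ay": 0,"az": 0},
    {"gripper": 1,"x": -0.2,"y": 0,"z": 0,"ax": 0,"ay": 0,"az": 0},
    {"gripper": 1,"x": -0.2,"y": 0,"z": 0,"ax": 0,"ay": 0,"az": 0},
    {"gripper": 1,"x": 0,"y": 0,"z": 0,"ax": 0,"ay": 0,"az": 0}
  ]
}}

```text
clock: 6.53
position: [497.9, -21.7, 42.2]
ee_rot: [0.0, 1.0, -0.0, -0.001]
contact_force: [-3.4, 2.7, -1.1]
gripper_width: -0.0
grasp_force: 1.5
```

>>> {"name": "send_rows", "arguments": {
  "targets": [
    {"gripper": 1,"x": -0.2,"y": 0,"z": 0,"ax": 0,"ay": 0,"az": 0},
    {"gripper": 1,"x": -0.2,"y": 0,"z": 0,"ax": 0,"ay": 0,"az": 0},
    {"gripper": 1,"x": -0.2,"y": 0,"z": 0,"ax": 0,"ay": 0,"az": 0},
    {"gripper": 1,"x": 0,"y": 0,"z": 0,"ax": 0,"ay": 0,"az": 0}
  ]
}}

```text
clock: 6.87
position: [498.0, -22.4, 41.6]
ee_rot: [0.001, 1.0, -0.001, -0.007]
contact_force: [-13.9, 4.1, 9.0]
gripper_width: 0.2
grasp_force: 7.3
```

Both drawers are against their stops. Back off, rise, and meanwhile compute the lid geometry from the saved clouds.

>>> {"name": "send_rows", "arguments": {
  "targets": [
    {"gripper": 1,"x": 3,"y": 0,"z": 0,"ax": 0,"ay": 0,"az": 0},
    {"gripper": 1,"x": 4,"y": 0,"z": 0,"ax": 0,"ay": 0,"az": 0},
    {"gripper": 1,"x": 1.5,"y": 0,"z": -3.5,"ax": 0,"ay": 0,"az": 0},
    {"gripper": 1,"x": 0,"y": 1,"z": -4,"ax": 0,"ay": 0,"az": 0},
    {"gripper": 1,"x": 0,"y": 1,"z": -4,"ax": 0,"ay": 0,"az": 0}
  ]
}}

```text
clock: 7.28
position: [418.8, -2.0, 158.9]
ee_rot: [-0.0, 1.0, -0.0, 0.0]
contact_force: [2.5, 0.6, -0.3]
gripper_width: 0.0
grasp_force: 0.0
```

>>> {"name": "send_rows", "arguments": {
  "targets": [
    {"gripper": 1,"x": 0,"y": 1,"z": -4,"ax": 0,"ay": 0,"az": 0},
    {"gripper": 1,"x": 0,"y": 1,"z": -4,"ax": 0,"ay": 0,"az": 0},
    {"gripper": 1,"x": 0,"y": 0,"z": -4,"ax": 0,"ay": 0,"az": 0},
    {"gripper": 1,"x": 0,"y": 0,"z": -4,"ax": 0,"ay": 0,"az": 0},
    {"gripper": 1,"x": 0,"y": 0,"z": -4,"ax": 0,"ay": 0,"az": 0}
  ]
}}

```text
clock: 7.7
position: [419.9, 18.4, 360.6]
ee_rot: [-0.0, 1.0, 0.001, 0.002]
contact_force: [0.7, 0.3, -0.2]
gripper_width: 0.2
grasp_force: 0.0
```

```bash
python3 - <<'E'
import numpy as np
for n,sl in(('top',(slice(130,215),slice(235,385))),('side',(slice(110,215),slice(225,340)))):
    Q=np.load(n+'.npy')[sl].reshape(-1,3);Q=Q[~np.isnan(Q[:,0])]
    l=Q[(Q[:,2]>125)&(Q[:,0]>560)&(Q[:,0]<760)];c=np.median(l,0)
    print(n,len(l),l.max(0),l.min(0))
    for lo in range(130,300,15):
        k=l[(l[:,2]>lo)&(l[:,2]<lo+15)]
        if len(k)>5: print(lo,len(k),np.round(np.percentile(k[:,0],[5,50,95])),np.round(np.percentile(k[:,1],[2,98])))
E
```

```text
top 3347 [721.79274565 178.95571885 284.0398325 ] [ 616.73207557 -139.94844009  125.02784751]
130 248 [704. 709. 717.] [-131.  169.]
145 211 [695. 699. 705.] [-133.  172.]
160 238 [686. 691. 698.] [-134.  173.]
175 245 [677. 682. 688.] [-133.  169.]
190 244 [668. 673. 679.] [-134.  173.]
205 253 [660. 665. 669.] [-132.  174.]
220 262 [652. 656. 661.] [-133.  172.]
235 54 [646. 651. 656.] [-139.  178.]
250 268 [639. 643. 647.] [-133.  173.]
265 1022 [619. 626. 637.] [-133.  171.]
280 98 [624. 628. 630.] [-139.  164.]
side 1725 [720.05908617 183.74393801 283.55534392] [ 620.41299714 -141.56922865  125.01981767]
130 116 [699. 706. 712.] [-129.  181.]
145 123 [692. 698. 703.] [-130.  182.]
160 132 [682. 689. 694.] [-127.  182.]
175 133 [673. 680. 685.] [-130.  181.]
190 132 [665. 671. 677.] [-129.  182.]
205 147 [656. 663. 668.] [-125.  182.]
220 103 [648. 655. 661.] [-131.  182.]
235 82 [637. 639. 653.] [-135.  181.]
250 147 [628. 632. 641.] [-132.  182.]
265 481 [623. 627. 634.] [-131.  180.]
280 64 [627. 632. 634.] [-126.  175.]
```

Lid fit: a≈1.07 rad, hinge at x≈715-718, z 100. The rail point is at about (639,19,267). Pass over the lid and come down behind it.

>>> {"name": "send_rows", "arguments": {
  "targets": [
    {"gripper": 1,"x": -3.5,"y": 0,"z": -1,"ax": 0,"ay": 0,"az": 0},
    {"gripper": 1,"x": -4,"y": 0,"z": 0,"ax": 0,"ay": 0,"az": 0},
    {"gripper": 1,"x": -4,"y": 0,"z": 0,"ax": 0,"ay": 0,"az": 0},
    {"gripper": 1,"x": -4,"y": 0,"z": 0,"ax": 0,"ay": 0,"az": 0},
    {"gripper": 1,"x": -4,"y": 0,"z": 0,"ax": 0,"ay": 0,"az": 0}
  ]
}}

```text
clock: 8.12
position: [617.2, 18.0, 368.2]
ee_rot: [0.0, 1.0, 0.0, 0.002]
contact_force: [0.3, 1.1, 0.7]
gripper_width: 0.2
grasp_force: 0.0
```

>>> {"name": "send_rows", "arguments": {
  "targets": [
    {"gripper": 1,"x": -3.5,"y": 0,"z": 0,"ax": 0,"ay": 0,"az": 0},
    {"gripper": 1,"x": -3.5,"y": 0,"z": 0,"ax": 0,"ay": 0,"az": 0},
    {"gripper": 1,"x": -3.5,"y": 0,"z": 0,"ax": 0,"ay": 0,"az": 0},
    {"gripper": 1,"x": 0,"y": 0,"z": 0,"ax": 0,"ay": 0,"az": 0}
  ]
}}

```text
clock: 8.45
position: [725.5, 18.5, 360.0]
ee_rot: [0.001, 1.0, -0.001, -0.002]
contact_force: [-1.3, -0.0, -4.0]
gripper_width: 0.2
grasp_force: 0.0
```

```bash
python3 - <<'E'
from bench import arm
import numpy as np
print(arm.read_state()['position'])
p=None
a=np.r_[1.2,1.15,1.1,1.07,np.arange(1.03,0.1,-.04),np.arange(.09,-.03,-.02)]
P=np.c_[717-182.5*np.cos(a)+14*np.sin(a)+10,100+182.5*np.sin(a)+14*np.cos(a)]
d=np.diff(P,axis=0,prepend=P[:1])
for i in range(len(a)): print(round(a[i],2),P[i].round(1),'x %.2f z %.2f'%(-d[i,0]/10,-d[i,1]/10))
E
```

```text
[725.49309076  18.50083191 359.97041192]
1.2 [673.9 275.2] x -0.00 z -0.00
1.15 [665.2 272.3] x 0.87 z 0.29
1.1 [656.7 269. ] x 0.85 z 0.33
1.07 [651.7 266.8] x 0.50 z 0.22
1.03 [645.  263.7] x 0.66 z 0.31
0.99 [638.6 260.3] x 0.65 z 0.34
0.95 [632.2 256.6] x 0.63 z 0.37
0.91 [626.  252.7] x 0.62 z 0.39
0.87 [620.  248.5] x 0.60 z 0.42
0.83 [614.2 244.1] x 0.59 z 0.44
0.79 [608.5 239.5] x 0.57 z 0.46
0.75 [603.  234.6] x 0.55 z 0.49
0.71 [597.7 229.6] x 0.53 z 0.51
0.67 [592.6 224.3] x 0.51 z 0.53
0.63 [587.8 218.8] x 0.49 z 0.55
0.59 [583.1 213.2] x 0.46 z 0.57
0.55 [578.7 207.3] x 0.44 z 0.58
0.51 [574.6 201.3] x 0.42 z 0.60
0.47 [570.6 195.1] x 0.39 z 0.62
0.43 [566.9 188.8] x 0.37 z 0.63
0.39 [563.5 182.3] x 0.34 z 0.65
0.35 [560.4 175.7] x 0.32 z 0.66
0.31 [557.5 169. ] x 0.29 z 0.67
0.27 [554.8 162.2] x 0.26 z 0.68
0.23 [552.5 155.2] x 0.23 z 0.69
0.19 [550.4 148.2] x 0.21 z 0.70
0.15 [548.6 141.1] x 0.18 z 0.71
0.11 [547.1 133.9] x 0.15 z 0.72
0.09 [546.5 130.3] x 0.06 z 0.36
0.07 [545.9 126.7] x 0.06 z 0.36
0.05 [545.4 123.1] x 0.05 z 0.36
0.03 [545.  119.5] x 0.04 z 0.36
0.01 [544.6 115.8] x 0.04 z 0.36
-0.01 [544.4 112.2] x 0.03 z 0.36
```

Descend to (685,18,~275), then come in to the 1.15 point.

>>> {"name": "send_rows", "arguments": {
  "targets": [
    {"gripper": 1,"x": 0,"y": 0,"z": 3,"ax": 0,"ay": 0,"az": 0},
    {"gripper": 1,"x": 1,"y": 0,"z": 3,"ax": 0,"ay": 0,"az": 0},
    {"gripper": 1,"x": 2,"y": 0,"z": 2.5,"ax": 0,"ay": 0,"az": 0},
    {"gripper": 1,"x": 1,"y": 0,"z": 0,"ax": 0,"ay": 0,"az": 0},
    {"gripper": 1,"x": 0,"y": 0,"z": 0,"ax": 0,"ay": 0,"az": 0}
  ]
}}

```text
clock: 8.87
position: [677.6, 17.9, 280.9]
ee_rot: [-0.0, 1.0, -0.001, -0.001]
contact_force: [-0.4, -0.3, 1.8]
gripper_width: -0.3
grasp_force: 0.0
```

```bash
python3 - <<'E'
from h import *
im,W=cloud('side'); cv2.imwrite('pics/s2.png',cv2.resize(im[60:260,200:420,::-1],None,fx=3,fy=3,interpolation=2))
s=arm.read_state();print(s['position'],s['contact_force'],s['clock'])
E
```

```text
[679.60752964  18.11573568 283.10613255] [ 0.6549337  -0.26769266 -0.18545678] 8.9167
```

View pics/s2.png

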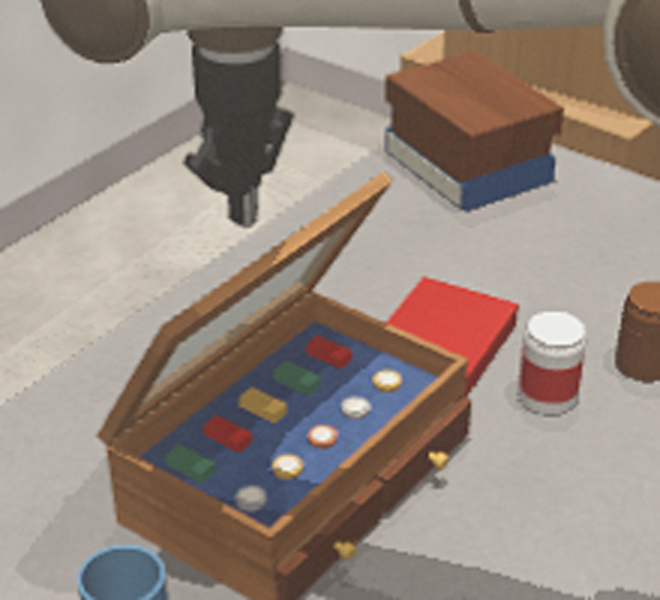

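Both drawers look shut flush (knobs at (345,550) and (437,460) in the crop). The fingertip at (243,220) is behind the rail. Moving to contact.

>>> {"name": "send_rows", "arguments": {
  "targets": [
    {"gripper": 1,"x": 0.5,"y": 0,"z": 0.9,"ax": 0,"ay": 0,"az": 0},
    {"gripper": 1,"x": 0.9,"y": 0,"z": 0.3,"ax": 0,"ay": 0,"az": 0},
    {"gripper": 1,"x": 0.7,"y": 0,"z": 0.2,"ax": 0,"ay": 0,"az": 0},
    {"gripper": 1,"x": 0.3,"y": 0,"z": 0.1,"ax": 0,"ay": 0,"az": 0},
    {"gripper": 1,"x": 0,"y": 0,"z": 0,"ax": 0,"ay": 0,"az": 0}
  ]
}}

```text
clock: 9.33
position: [656.1, 18.5, 268.6]
ee_rot: [-0.0, 1.0, 0.0, 0.001]
contact_force: [-0.6, -0.6, 0.1]
gripper_width: 0.4
grasp_force: 0.0
```

>>> {"name": "send_rows", "arguments": {
  "targets": [
    {"gripper": 1,"x": 0.4,"y": 0,"z": 0.2,"ax": 0,"ay": 0,"az": 0},
    {"gripper": 1,"x": 0.4,"y": 0,"z": 0.2,"ax": 0,"ay": 0,"az": 0}
  ]
}}

```text
clock: 9.5
position: [648.7, 18.6, 264.1]
ee_rot: [-0.0, 1.0, 0.0, 0.001]
contact_force: [1.0, 0.5, 2.7]
gripper_width: -0.1
grasp_force: 1.3
```

>>> {"name": "send_rows", "arguments": {
  "targets": [
    {"gripper": 1,"x": 0.5,"y": 0,"z": 0.2,"ax": 0,"ay": 0,"az": 0},
    {"gripper": 1,"x": 0.6,"y": 0,"z": 0.3,"ax": 0,"ay": 0,"az": 0},
    {"gripper": 1,"x": 0.6,"y": 0,"z": 0.4,"ax": 0,"ay": 0,"az": 0},
    {"gripper": 1,"x": 0.6,"y": 0,"z": 0.4,"ax": 0,"ay": 0,"az": 0},
    {"gripper": 1,"x": 0.6,"y": 0,"z": 0.4,"ax": 0,"ay": 0,"az": 0}
  ]
}}

```text
clock: 9.92
position: [618.2, 18.6, 246.0]
ee_rot: [-0.0, 1.0, 0.0, 0.0]
contact_force: [2.6, 0.1, 0.8]
gripper_width: -0.1
grasp_force: 1.0
```

>>> {"name": "send_rows", "arguments": {
  "targets": [
    {"gripper": 1,"x": 0.6,"y": 0,"z": 0.4,"ax": 0,"ay": 0,"az": 0},
    {"gripper": 1,"x": 0.6,"y": 0,"z": 0.4,"ax": 0,"ay": 0,"az": 0},
    {"gripper": 1,"x": 0.55,"y": 0,"z": 0.5,"ax": 0,"ay": 0,"az": 0},
    {"gripper": 1,"x": 0.5,"y": 0,"z": 0.5,"ax": 0,"ay": 0,"az": 0},
    {"gripper": 1,"x": 0.5,"y": 0,"z": 0.5,"ax": 0,"ay": 0,"az": 0}
  ]
}}

```text
clock: 10.33
position: [590.6, 18.5, 223.0]
ee_rot: [0.0, 1.0, 0.0, -0.0]
contact_force: [2.0, -0.1, -0.1]
gripper_width: 0.3
grasp_force: 0.9
```

>>> {"name": "send_rows", "arguments": {
  "targets": [
    {"gripper": 1,"x": 0.5,"y": 0,"z": 0.55,"ax": 0,"ay": 0,"az": 0},
    {"gripper": 1,"x": 0.45,"y": 0,"z": 0.55,"ax": 0,"ay": 0,"az": 0},
    {"gripper": 1,"x": 0.45,"y": 0,"z": 0.6,"ax": 0,"ay": 0,"az": 0},
    {"gripper": 1,"x": 0.4,"y": 0,"z": 0.6,"ax": 0,"ay": 0,"az": 0},
    {"gripper": 1,"x": 0.4,"y": 0,"z": 0.6,"ax": 0,"ay": 0,"az": 0}
  ]
}}

```text
clock: 10.75
position: [568.7, 18.4, 193.8]
ee_rot: [0.0, 1.0, -0.0, -0.0]
contact_force: [1.7, 0.6, 0.9]
gripper_width: -0.2
grasp_force: 0.8
```

>>> {"name": "send_rows", "arguments": {
  "targets": [
    {"gripper": 1,"x": 0.35,"y": 0,"z": 0.6,"ax": 0,"ay": 0,"az": 0},
    {"gripper": 1,"x": 0.35,"y": 0,"z": 0.65,"ax": 0,"ay": 0,"az": 0},
    {"gripper": 1,"x": 0.3,"y": 0,"z": 0.65,"ax": 0,"ay": 0,"az": 0},
    {"gripper": 1,"x": 0.3,"y": 0,"z": 0.65,"ax": 0,"ay": 0,"az": 0},
    {"gripper": 1,"x": 0.25,"y": 0,"z": 0.65,"ax": 0,"ay": 0,"az": 0}
  ]
}}

```text
clock: 11.17
position: [553.3, 18.4, 161.7]
ee_rot: [0.0, 1.0, -0.0, -0.0]
contact_force: [1.4, 0.4, 1.0]
gripper_width: 0.1
grasp_force: 0.7
```

>>> {"name": "send_rows", "arguments": {
  "targets": [
    {"gripper": 1,"x": 0.2,"y": 0,"z": 0.6,"ax": 0,"ay": 0,"az": 0},
    {"gripper": 1,"x": 0.2,"y": 0,"z": 0.6,"ax": 0,"ay": 0,"az": 0},
    {"gripper": 1,"x": 0.15,"y": 0,"z": 0.5,"ax": 0,"ay": 0,"az": 0},
    {"gripper": 1,"x": 0.1,"y": 0,"z": 0.5,"ax": 0,"ay": 0,"az": 0},
    {"gripper": 1,"x": 0.1,"y": 0,"z": 0.4,"ax": 0,"ay": 0,"az": 0}
  ]
}}

```text
clock: 11.58
position: [545.9, 18.4, 135.8]
ee_rot: [0.0, 1.0, -0.0, -0.0]
contact_force: [0.8, -0.2, 1.0]
gripper_width: 0.0
grasp_force: 0.6
```

>>> {"name": "send_rows", "arguments": {
  "targets": [
    {"gripper": 1,"x": 0.05,"y": 0,"z": 0.35,"ax": 0,"ay": 0,"az": 0},
    {"gripper": 1,"x": 0.05,"y": 0,"z": 0.35,"ax": 0,"ay": 0,"az": 0},
    {"gripper": 1,"x": 0.05,"y": 0,"z": 0.3,"ax": 0,"ay": 0,"az": 0},
    {"gripper": 1,"x": 0,"y": 0,"z": 0.25,"ax": 0,"ay": 0,"az": 0},
    {"gripper": 1,"x": 0,"y": 0,"z": 0.2,"ax": 0,"ay": 0,"az": 0}
  ]
}}

```text
clock: 12.0
position: [544.1, 18.4, 121.4]
ee_rot: [0.0, 1.0, -0.0, -0.001]
contact_force: [-1.4, -0.2, 1.1]
gripper_width: 0.5
grasp_force: 0.7
```

>>> {"name": "send_rows", "arguments": {
  "targets": [
    {"gripper": 1,"x": 0,"y": 0,"z": 0.15,"ax": 0,"ay": 0,"az": 0},
    {"gripper": 1,"x": 0,"y": 0,"z": 0.15,"ax": 0,"ay": 0,"az": 0},
    {"gripper": 1,"x": 0,"y": 0,"z": 0.15,"ax": 0,"ay": 0,"az": 0},
    {"gripper": 1,"x": 0,"y": 0,"z": 0.1,"ax": 0,"ay": 0,"az": 0}
  ]
}}

```text
clock: 12.33
position: [544.6, 18.4, 116.2]
ee_rot: [0.0, 1.0, -0.0, -0.0]
contact_force: [-1.3, 0.4, 0.6]
gripper_width: -0.4
grasp_force: 0.7
```

>>> {"name": "send_rows", "arguments": {
  "targets": [
    {"gripper": 1,"x": 0,"y": 0,"z": 0.1,"ax": 0,"ay": 0,"az": 0},
    {"gripper": 1,"x": 0,"y": 0,"z": 0.1,"ax": 0,"ay": 0,"az": 0},
    {"gripper": 1,"x": 0,"y": 0,"z": 0.1,"ax": 0,"ay": 0,"az": 0},
    {"gripper": 1,"x": 0,"y": 0,"z": 0,"ax": 0,"ay": 0,"az": 0}
  ]
}}

```text
clock: 12.67
position: [544.7, 18.4, 114.1]
ee_rot: [-0.0, 1.0, -0.0, -0.0]
contact_force: [-2.2, -1.1, 4.6]
gripper_width: 0.0
grasp_force: 2.5
```

>>> {"name": "send_rows", "arguments": {
  "targets": [
    {"gripper": 1,"x": 0,"y": 0,"z": 0.1,"ax": 0,"ay": 0,"az": 0},
    {"gripper": 1,"x": 0,"y": 0,"z": 0.1,"ax": 0,"ay": 0,"az": 0},
    {"gripper": 1,"x": 0,"y": 0,"z": 0,"ax": 0,"ay": 0,"az": 0}
  ]
}}

```text
clock: 12.92
position: [544.7, 18.4, 114.0]
ee_rot: [-0.001, 1.0, -0.0, 0.0]
contact_force: [-7.1, 0.6, 14.6]
gripper_width: 0.1
grasp_force: 7.5
```

Lid at its stop (z=114, 15 N). Lift off, retreat and check.

>>> {"name": "send_rows", "arguments": {
  "targets": [
    {"gripper": 1,"x": 0,"y": 0,"z": -1,"ax": 0,"ay": 0,"az": 0},
    {"gripper": 1,"x": 0,"y": 0,"z": -3,"ax": 0,"ay": 0,"az": 0},
    {"gripper": 1,"x": 0,"y": 0,"z": -4,"ax": 0,"ay": 0,"az": 0},
    {"gripper": 1,"x": 2,"y": -3,"z": -4,"ax": 0,"ay": 0,"az": 0},
    {"gripper": 1,"x": 4,"y": 0,"z": -3,"ax": 0,"ay": 0,"az": 0}
  ]
}}

```text
clock: 13.33
position: [498.9, -5.8, 249.9]
ee_rot: [0.001, 1.0, -0.0, 0.002]
contact_force: [0.2, 0.2, 2.2]
gripper_width: 0.1
grasp_force: 0.0
```

>>> {"name": "send_rows", "arguments": {
  "targets": [
    {"gripper": 1,"x": 4,"y": -3,"z": 0,"ax": 0,"ay": 0,"az": 0},
    {"gripper": 1,"x": 2,"y": -4,"z": 0,"ax": 0,"ay": 0,"az": 0},
    {"gripper": 1,"x": 0,"y": -4,"z": 0,"ax": 0,"ay": 0,"az": 0},
    {"gripper": 1,"x": 0,"y": -4,"z": 0,"ax": 0,"ay": 0,"az": 0},
    {"gripper": 1,"x": 0,"y": -4,"z": 0,"ax": 0,"ay": 0,"az": 0}
  ]
}}

```text
clock: 13.75
position: [443.8, -188.5, 248.4]
ee_rot: [-0.001, 1.0, -0.0, 0.002]
contact_force: [1.8, 0.2, -0.3]
gripper_width: 0.1
grasp_force: 0.0
```

>>> {"name": "send_rows", "arguments": {
  "targets": [
    {"gripper": 1,"x": 0,"y": -4,"z": 0,"ax": 0,"ay": 0,"az": 0},
    {"gripper": 1,"x": 0,"y": -4,"z": 0,"ax": 0,"ay": 0,"az": 0},
    {"gripper": 1,"x": 0,"y": -4,"z": 0,"ax": 0,"ay": 0,"az": 0},
    {"gripper": 1,"x": 0,"y": -4,"z": 0,"ax": 0,"ay": 0,"az": 0},
    {"gripper": 1,"x": 0,"y": 0,"z": 0,"ax": 0,"ay": 0,"az": 0}
  ]
}}

```text
clock: 14.17
position: [443.8, -352.7, 246.5]
ee_rot: [0.003, 1.0, -0.001, 0.0]
contact_force: [0.5, -0.4, 1.1]
gripper_width: -0.0
grasp_force: 0.0
```

```bash
python3 - <<'E'
from h import *
im,W=cloud('side'); t,T=cloud('top')
cv2.imwrite('pics/s3.png',cv2.resize(im[100:330,200:430,::-1],None,fx=2.5,fy=2.5,interpolation=2))
cv2.imwrite('pics/t3.png',cv2.resize(t[120:290,180:480,::-1],None,fx=2.6,fy=2.6,interpolation=2))
Q=T[120:250,235:390].reshape(-1,3)
for x in range(430,730,10):
    k=Q[(abs(Q[:,0]-x)<5)]
    kl=k[(k[:,1]>40)&(k[:,1]<80)];kr=k[(k[:,1]<-5)&(k[:,1]>-45)]
    if len(kl) and len(kr):print(x,np.median(kl[:,2]).round(),np.median(kr[:,2]).round(),end=' | ')
s=arm.read_state();print(s['position'],s['clock'])
E
```

```text
440 -1.0 0.0 | 450 0.0 -0.0 | 460 0.0 0.0 | 470 0.0 -1.0 | 480 -0.0 -1.0 | 490 0.0 0.0 | 500 -0.0 -1.0 | 510 53.0 54.0 | 520 99.0 109.0 | 530 114.0 114.0 | 540 114.0 114.0 | 550 113.0 114.0 | 560 109.0 110.0 | 570 109.0 109.0 | 580 109.0 109.0 | 590 110.0 109.0 | 600 110.0 109.0 | 610 110.0 111.0 | 620 109.0 109.0 | 630 110.0 109.0 | 640 110.0 110.0 | 650 110.0 110.0 | 660 109.0 109.0 | 670 110.0 109.0 | 680 110.0 110.0 | 690 110.0 111.0 | 700 115.0 115.0 | 710 114.0 114.0 | 720 114.0 113.0 | [ 443.6071238  -348.44175735  246.58385342] 14.2667
```

View pics/s3.png

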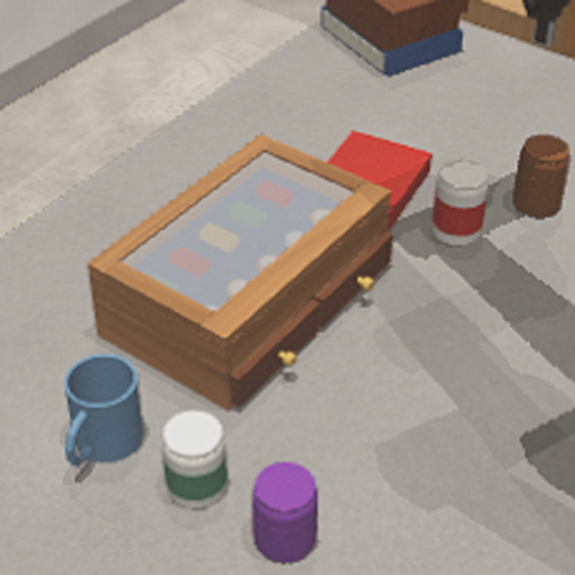

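View pics/t3.png

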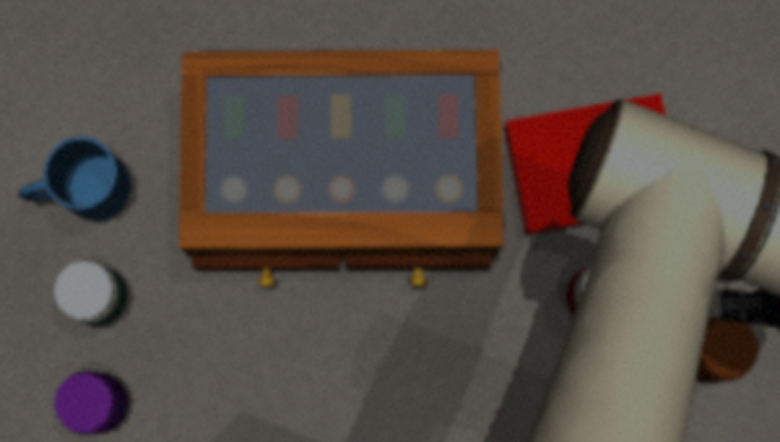

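The lid lies flat (114 mm across the frame), both drawers are flush (knobs at (267,280) and (418,280) in the top crop), and the loose things haven't moved. Handing in.

```bash
python3 -c "
from bench import arm
print(arm.job_done())"
```

```text
the job is handed in; nothing more can be done
None
```

Both drawers are pushed home against their stops and the lid is eased down flat; the tins, mug and book stand where they were, and I handed the job in at about 14 s on the robot's clock.

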